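# Set the glue press: wheel down to the stop, back off two turns

### The arm

A 6-joint arm with a two-finger parallel gripper is mounted at the origin on the work surface. World frame = base frame: x ahead of the robot, y to its left, z up, the work surface at z = 0. Lengths are in m, angles in degrees, forces in N, time in s.
With the tool pointing down it reaches from about 0.35 to 0.975 m from the base axis. Payload 4.9 kg.
Tool frame: the origin (TCP) lies on the centre line of the jaws, within the pads' length; the fingertips stand robot.tips_ahead ahead of it and the grasp point (between the pads) lies 8 mm behind it (robot.tips_ahead is the distance from the TCP to the fingertips, in m); z points along the fingers, y is the line along which they close (so a half turn about z gives the same grasp; the last joint's range is limited). The gripper opens to 85 mm and grips with 20 to 120 N. Pads are 22 mm wide; open, the fingers measure 114 mm over their backs; the gripper's body (76 mm by 85 mm) begins 54 mm behind the grasp point. The pads swing forward as they close: fully open they stand 13 mm farther back than shut.
Start: joints at [67.953, 3.019, 92.412, -0, 84.569, -6.818], TCP at [0.164, 0.603, 0.242] pointing down, gripper open.
Joint ranges: [-172.51, 172.51], [-57.92, 126.97], [3.15, 148.05], [-58.71, 238.71], [5.1, 150.11], [-179.66, 179.66]. Speed limits (degrees/s): [147.25, 147.25, 180, 180, 180, 180].

### API

Orientations are given as [roll, pitch, yaw] about the fixed x, y, z axes, in that order (R = Rz(yaw) Ry(pitch) Rx(roll)).
In Python, from bench import robot gives the robot as it stands.
- The arm moves only by the tool apply_moves, never from a script. Its argument "moves" is a list of rows, each a list of 6 numbers: the shift along the world's x, y, z in cm, then the turn, a rotation vector about the world's x, y, z in degrees. In form: [[dx, dy, dz, rx, ry, rz], ...]. A call has 1 to 5 rows; each row shifts and turns the commanded pose from where the row before left it; what a row does not reach is not made up. A row lasts 1/8 s, in which the tool goes at most 62.5 mm and 10.7 degrees, less where a joint would pass 70% of its speed; a pose out of reach is approached as far as the arm can. A call is refused whole if a number of a shift passes 6.25 or a number of a turn 10.7, either way. A call with a gripper value outside its range is refused whole. "fingers" is the closure, from -1 (fully open) to 1 (shut), set as the call begins (left out, the last holds). The fingers move at their own pace and stop on an object; "grip_force" is the grip in N (left out, the last holds). Time passes only in rows, so rows that do not move let the fingers close. It gives the time, the measured TCP pose, the force, the opening and the grip force at its end, in the units of the state.
- robot.get_obs(): the state, without advancing time (a new reading comes with each control period).
- robot.capture(name): name is "scene" or "top" or "wrist"; returns the picture (480x640x3 uint8, red, green, blue); there is no depth.
- robot.camera_params(name): a dict with "fx", "fy", "cx", "cy" (pixels), "dist" ([k1, k2, p1, p2, k3] as OpenCV has them; the pictures are not rectified), "rvec" (rotation vector, rad) and "tvec" (3), from world to camera coordinates, as OpenCV has them. Camera axes: x right, y down, z forward; pixel columns grow to the right and rows downward; lengths in m; the calibration is good to about 2 mm. A picture is of the moment at which its call begins: read the wrist's pose just before it. camera_params takes no time and is no camera call; for the wrist camera it gives the pose at the moment of the call.
- robot.close_job(): hands the job in; it is judged then, once.
Trained networks look in the newest picture that a camera, given by its name, has taken for a name from the list of things; names that differ only in an ending like _2 or _b are one class to them, and where a whole thing is asked for, a point or a joint stands for the part that bears it (a point fixed in the world has none). Each returns a list of dicts, best first, with "confidence" (0 to 1); they miss things now and then, are a little off and sometimes report something else, mostly with a low value. They report only what shows in the picture. A call takes as long as a camera call.
- robot.search_frame(camera, target): "point" ([row, column] in pixels, amid what is visible of it).
- robot.cut_out(camera, target): "region" (480x640 bool, what is visible of it) and "point" ([row, column] in pixels, amid what is visible of it).
The state is a dict: "time_s": time; "qpos": joint angles; "joint_vel": joint speeds; "tau": joint torques, N m; "tool_pos": TCP position; "ee_rot": TCP orientation; "force": force on the tool from outside, world axes, zero at the start; "torque": the same for the moment, N m; "opening": opening from 0.0 (shut) to 1.0 (fully open); "grasp_force": force on a finger pad.
Only numpy, scipy, OpenCV 4.12 (cv2) and the standard library are available. Lean on these libraries where they do the work, as an engineer would, in place of code of your own. Each camera call takes 0.05 s, during which the arm holds its last target. There are 200 camera calls.

### The job

Get the small glue press on the bench ready for the next strip of wood: take the upright handle on its handwheel and turn the wheel clockwise (seen from above) until the plate is fully down and the wheel comes to its stop, then back it off exactly two full turns. Finish while still gripping the handle there: do not let go of it, and leave the glue bottle, the wooden strip and the iron weight beside the press where they are.

Things in the scene. Friction and masses are not known exactly. Their poses are not given: they have to be found in the camera images.
- wheel (a joint): Turn of the press's handwheel about its vertical axis, rad, counted over several turns: 0 = at the stop, plate fully down; grows counterclockwise seen from above, lifting plate and stem 5 mm a turn (the wheel stays at its height). Stops at 0 and 20. Starts 1/4 to 1 turn open. Turns stiffly (3 to 5 N at the handle), stays where it is left.
- press: Glue press fixed to the bench: wooden base board 220 x 250 x 22 mm, red bed with a wooden block, two steel posts, red cross-beam (top 141 mm above the bench, post nuts to 151 mm), on top a horizontal steel handwheel with three spokes, 134 mm over its rim (rim bar 14 mm thick, top at 174 mm). Origin: centre of the base board's underside, below the wheel's axis.
- handle_mid (a point): Centre (half-way up) of the handle: an upright round barrel of light wood, 24 mm diameter, 60 mm tall, on the wheel's rim 60 mm from the wheel's axis; it reaches from 178 to 238 mm above the bench, this point is at 208 mm. It spins freely on its pin: grip it and carry it round in a circle without turning the gripper. Its orientation has no meaning.
- hub (a point): Point on the wheel's vertical axis, at the top of the hub, 177 mm above the bench (hub 34 mm diameter). z up. The 14 mm threaded stem stands out of the hub by 3 mm when closed and 13 mm after two turns.
- glue: Glue bottle, 56 mm diameter, 140 mm tall, standing on the bench beside the press; origin at the centre of its underside. Leave alone.
- strip: Loose wooden strip 200 x 45 x 9 mm lying on the bench beside the press; origin at the centre of its underside, x along its length. Leave alone.
- pot: Iron weight, a round dark block 60 mm diameter, 45 mm tall, on the bench beside the press; origin at the centre of its underside. Leave alone.

How it is judged (in metres and radians):
On the way:
1. the wheel is turned clockwise to its stop, plate fully down (value of joint wheel below 0.1 rad), for 0.1 s.
At the end, for the whole second after the job is handed in: The wheel, having been at its stop (within 0.1 rad), stands two full turns open (12.57 rad, within 0.22 rad) and at rest, and the fingers still grip the handle (more than 3 N of contact, the grasp point within 40 mm of the handle's centre) (value of joint wheel between 12.346 and 12.786 rad and velocity of joint wheel between -0.1 and 0.1 rad/s and contact force between the fingers and handle above 3 N and distance between the grasp point and handle_mid below 0.04 m); the arm keeps its last pose, push and grip.
It fails at once if the glue bottle, the strip or the weight is moved more than 25 mm (distance of any of glue, strip, pot from where it was at the start of the episode above 0.025 m).
It also fails if it takes over 67 s, if anything falls off the work surface, if the arm or the gripper's body presses on something with over 40 N, if the wrist force passes 120 N, or if a joint passes its speed limit or range.

## Working session

There is one attempt and no reset: what is moved stays moved. The work goes in short steps, Python scripts to look and compute and a tool call to move; the robot and the scene stay as the last step left them, time stands still between calls to the robot, and variables do not carry over. Pictures are saved under pics/ and viewed, at most 10 in all, crops included, and the job is handed in when it is done.

Besides the shell and the picture viewer there is one more tool, called after "Call:" by a JSON object that holds its "api" and its "payload". apply_moves: Moves the arm, as the interface text tells. Its arguments: {"type":"object","properties":{"moves":{"type":"array"},"fingers":{"type":"number"},"grip_force":{"type":"number"}},"required":["moves"]}

```bash
mkdir -p pics
cat > h.py <<'E'
import numpy as np, cv2
from bench import robot
def ray(cam,pt):
    p=robot.camera_params(cam);K=np.array([[p['fx'],0,p['cx']],[0,p['fy'],p['cy']],[0,0,1]])
    R=cv2.Rodrigues(np.array(p['rvec'],float))[0];t=np.array(p['tvec'],float).ravel()
    u=cv2.undistortPoints(np.array([[[pt[1],pt[0]]]],float),K,np.array(p['dist'],float))[0,0]
    return -R.T@t, R.T@np.array([u[0],u[1],1])
def atz(cam,pt,z):
    c,d=ray(cam,pt);return c+d*(z-c[2])/d[2]
def tri(a):
    A=np.zeros((3,3));b=np.zeros(3)
    for cam,pt in a:
        c,d=ray(cam,pt);d/=np.linalg.norm(d);P=np.eye(3)-np.outer(d,d);A+=P;b+=P@c
    return np.linalg.solve(A,b)
E
python3 - <<'E'
from h import *
for cam in('scene','top'):
    im=robot.capture(cam);cv2.imwrite(f'pics/{cam}0.png',im[...,::-1])
    print(cam,'campos',ray(cam,(240,320))[0].round(3))
    for n,z in(('handle_mid',.208),('hub',.177),('wheel',.17),('glue',.07),('strip',.009),('pot',.0225),('press',.1)):
        for r in robot.search_frame(cam,n)[:2]:print(n,r['confidence'],np.round(r['point']),atz(cam,r['point'],z).round(3))
o=robot.get_obs();print(o,robot.tips_ahead)
E
```

```text
scene campos [1.096 0.57  0.832]
handle_mid 0.82 [223. 319.] [0.579 0.074 0.208]
hub 0.82 [235. 342.] [0.547 0.112 0.177]
wheel 0.59 [235. 344.] [0.537 0.109 0.17 ]
wheel 0.51 [259. 264.] [0.707 0.044 0.17 ]
glue 0.75 [316. 416.] [0.531 0.317 0.07 ]
strip 0.95 [259. 266.] [ 0.609 -0.081  0.009]
pot 0.85 [292. 433.] [0.41  0.289 0.022]
press 0.87 [281. 345.] [0.585 0.161 0.1  ]
top campos [0.518 0.048 0.989]
handle_mid 0.61 [243. 313.] [0.569 0.074 0.208]
handle_mid 0.18 [269. 291.] [0.523 0.115 0.208]
hub 0.55 [269. 292.] [0.524 0.116 0.177]
wheel 0.73 [271. 291.] [0.52  0.118 0.17 ]
glue 0.76 [271. 206.] [0.522 0.308 0.07 ]
glue 0.23 [320. 222.] [0.419 0.273 0.07 ]
strip 0.7 [239. 388.] [ 0.591 -0.089  0.009]
pot 0.63 [318. 224.] [0.417 0.281 0.022]
press 0.91 [269. 296.] [0.525 0.112 0.1  ]
{'time_s': 0.8, 'qpos': array([ 6.79523256e+01,  3.01626508e+00,  9.24086436e+01,  6.82108305e-04,
        8.45665570e+01, -6.81821838e+00]), 'joint_vel': array([-0.05566282,  0.0147607 , -0.01680532,  0.01439741, -0.08882339,
        0.0422284 ]), 'tau': array([ 1.44832247e-04, -3.93614459e+01, -3.70447111e+01, -1.42208319e-04,
        3.19847422e-04, -2.01376835e-06]), 'tool_pos': array([0.16418181, 0.60306865, 0.2423773 ]), 'ee_rot': array([1.79991445e+02, 3.38940334e-04, 1.64770479e+02]), 'force': array([-0.16066122, -0.63315331,  0.29536483]), 'torque': array([ 0.04350553, -0.01127887, -0.03030303]), 'grasp_force': 0.0, 'opening': 0.9999929328196964} 0.011
```

View pics/top0.png

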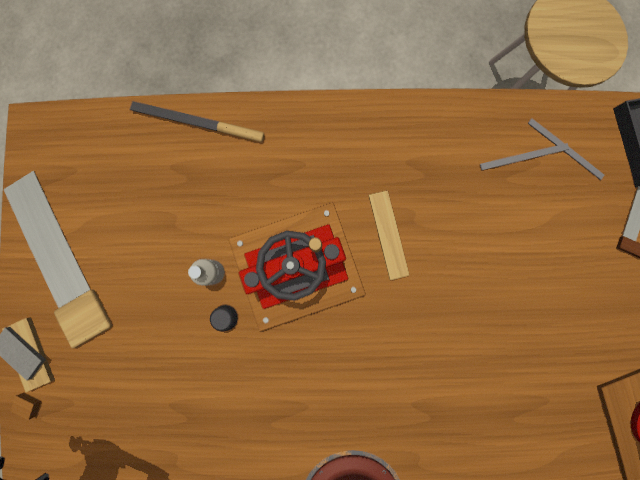

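View pics/scene0.png

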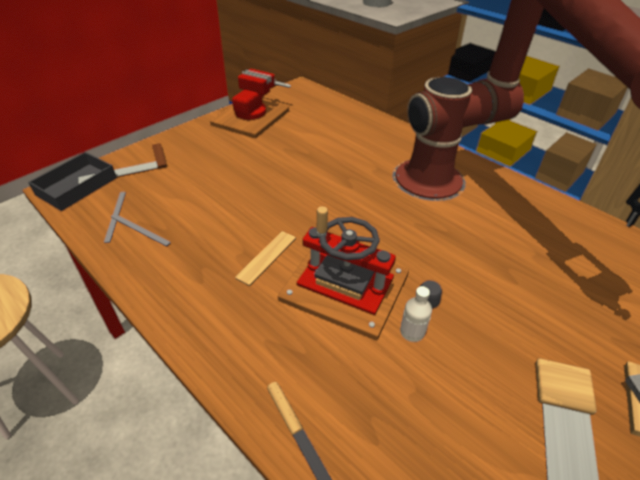

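Run:
```python
from h import *
for cam in('scene','top'):
    for n in('handle_mid','hub','wheel'):
        for r in robot.cut_out(cam,n)[:1]:
            m=r['region'];ys,xs=np.nonzero(m);print(cam,n,r['confidence'],np.round(r['point']),m.sum(),ys.min(),ys.max(),xs.min(),xs.max())
```

```text
scene handle_mid 0.54 [223. 321.] 271 207 233 315 327
scene hub 0.81 [233. 342.] 1381 208 258 316 378
scene wheel 0.82 [237. 341.] 1678 207 259 316 379
top handle_mid 0.53 [242. 314.] 169 236 252 309 321
top hub 0.87 [267. 293.] 2191 231 300 255 325
top wheel 0.92 [268. 291.] 2238 231 300 255 325
```

The top view shows the hub at about (265, 290), the handle's top at (244, 315), the glue bottle at (272, 206), the weight at (318, 223) and the strip at (238, 388). The scene view shows the upright handle at column 321, rows 207–233. All of this matches what the networks reported.

Run:
```python
from h import *
print('hub',atz('top',(265,290),.18),atz('scene',(235,348),.18),'rim',atz('top',(265.5,291),.172))
h=atz('top',(244,315),.238);print('handle top',h)
print('tri mid',tri([('top',(243,314.5)),('scene',(221,321))]),tri([('top',(265,290)),('scene',(235,348))]))
print(robot.get_obs()['time_s'])
```

```text
hub [0.53149233 0.11853547 0.18      ] [0.53910433 0.12267192 0.18      ] rim [0.53066338 0.11735135 0.172     ]
handle top [0.56635042 0.06983666 0.238     ]
tri mid [0.57023823 0.071547   0.20677386] [0.53226136 0.11842397 0.17279455]
1.1
```

Call:
{"api": "apply_moves", "payload": {"moves": [[3.2,-4.2,0.8,0,0,0],[3.2,-4.2,0.8,0,0,0],[3.2,-4.2,0.8,0,0,0],[3.2,-4.2,0.8,0,0,0],[3.2,-4.2,0.8,0,0,0]], "fingers": -1, "grip_force": 60}}

```text
time_s: 1.72
tool_pos: [0.3249, 0.3916, 0.2828]
ee_rot: [180.0, 0.0, 164.8]
force: [1.2, -0.0, -0.0]
opening: 1.002
grasp_force: 0.0
```

Call:
{"api": "apply_moves", "payload": {"moves": [[3.2,-4.2,0.8,0,0,0],[3.2,-4.2,0.8,0,0,0],[3.2,-4.2,0.8,0,0,0],[3.2,-4.2,0.8,0,0,0],[3.2,-4.2,0.8,0,0,0]]}}

```text
time_s: 2.35
tool_pos: [0.485, 0.1815, 0.3228]
ee_rot: [180.0, 0.0, 164.8]
force: [1.5, 0.7, 0.0]
opening: 1.004
grasp_force: 0.0
```

Call:
{"api": "apply_moves", "payload": {"moves": [[3.2,-4.2,0,0,0,0],[3.2,-4.2,0,0,0,0],[2.0,-2.8,0,0,0,0],[0,0,0,0,0,0],[0,0,0,0,0,0]]}}

```text
time_s: 2.98
tool_pos: [0.5679, 0.0715, 0.3223]
ee_rot: [180.0, -0.0, 164.8]
force: [-1.3, 0.8, 0.1]
opening: 0.999
grasp_force: 0.0
```

Run:
```python
from h import *
o=robot.get_obs();print(o['time_s'],o['tool_pos'],o['ee_rot'],o['qpos'])
im=robot.capture('wrist');cv2.imwrite('pics/w1.png',im[...,::-1])
for n,z in(('handle_mid',.238),('hub',.18)):
    for r in robot.search_frame('wrist',n)[:2]:print(n,r['confidence'],r['point'],atz('wrist',r['point'],z))
print(ray('wrist',(240,320)))
```

```text
2.975 [0.56787968 0.07145625 0.3222941 ] [ 1.79979567e+02 -2.35856731e-02  1.64780728e+02] [-2.89128909e-01 -6.14639689e+00  9.38471713e+01  2.58406366e-02
  9.23167505e+01 -7.50688126e+01]
handle_mid 0.89 [231.9, 315.6] [0.55973822 0.07407606 0.238     ]
hub 0.75 [149.1, 357.7] [0.52639948 0.11439751 0.18      ]
(array([0.48715158, 0.09424054, 0.45485627]), array([ 0.33895772, -0.08172803, -0.93767714]))
```

View pics/w1.png

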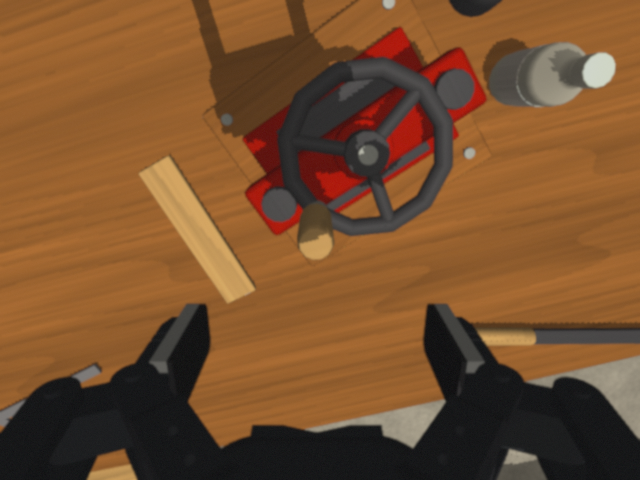

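The wrist view shows the handle's top at (247, 316), the stem top at (153, 369), and clear space for the fingers.

Run:
```python
from h import *
print(atz('wrist',(247,316),.238),atz('wrist',(153,369),.183),atz('wrist',(147,367),.167))
```

```text
[0.56934171 0.07176925 0.238     ] [0.53073945 0.12132608 0.183     ] [0.52856076 0.12244834 0.167     ]
```

Call:
{"api": "apply_moves", "payload": {"moves": [[0,0,-3.5,0,0,0],[0,0,-3.5,0,0,0],[0,0,-3.0,0,0,0],[0,0,-1.8,0,0,0],[0,0,0,0,0,0]]}}

```text
time_s: 3.75
tool_pos: [0.5672, 0.0715, 0.203]
ee_rot: [-180.0, -0.1, 164.8]
force: [0.0, 0.7, 0.0]
opening: 1.002
grasp_force: 0.0
```

Call:
{"api": "apply_moves", "payload": {"moves": [[0,0,0,0,0,0],[0,0,0,0,0,0],[0,0,0,0,0,0],[0,0,0,0,0,0],[0,0,0,0,0,0]], "fingers": 1, "grip_force": 60}}

```text
time_s: 4.38
tool_pos: [0.5687, 0.0707, 0.2054]
ee_rot: [-180.0, 0.1, 164.8]
force: [-0.9, -2.0, 4.1]
opening: 0.271
grasp_force: 59.1
```

Call:
{"api": "apply_moves", "payload": {"moves": [[0,0,0,0,0,0],[0,0,0,0,0,0],[0,0,0,0,0,0],[0,0,0,0,0,0]]}}

```text
time_s: 4.88
tool_pos: [0.5686, 0.0707, 0.2054]
ee_rot: [-180.0, 0.1, 164.8]
force: [-0.1, -2.1, 5.5]
opening: 0.269
grasp_force: 59.3
```

Call:
{"api": "apply_moves", "payload": {"moves": [[-1.36,-0.78,0,0,0,0],[-1.51,-0.41,0,0,0,0],[-1.57,0,0,0,0,0],[-1.51,0.41,0,0,0,0],[-1.36,0.78,0,0,0,0]]}}

```text
time_s: 5.5
tool_pos: [0.4961, 0.0716, 0.2054]
ee_rot: [179.8, 0.3, 164.7]
force: [8.4, 4.3, 2.7]
opening: 0.266
grasp_force: 59.6
```

Call:
{"api": "apply_moves", "payload": {"moves": [[-1.11,1.11,0,0,0,0]]}}

```text
time_s: 5.62
tool_pos: [0.4852, 0.0826, 0.2054]
ee_rot: [179.9, 0.3, 164.7]
force: [9.9, 2.2, 0.0]
opening: 0.26
grasp_force: 59.6
```

Call:
{"api": "apply_moves", "payload": {"moves": [[-0.78,1.36,0,0,0,0]]}}

```text
time_s: 5.75
tool_pos: [0.4775, 0.0959, 0.2054]
ee_rot: [179.9, 0.4, 164.7]
force: [11.8, -0.2, 0.1]
opening: 0.264
grasp_force: 59.5
```

Call:
{"api": "apply_moves", "payload": {"moves": [[-0.22,1.0,0,0,0,0]]}}

```text
time_s: 5.88
tool_pos: [0.4759, 0.1011, 0.2054]
ee_rot: [-179.3, 0.6, 164.8]
force: [11.9, -35.1, 0.9]
opening: 0.262
grasp_force: 60.6
```

Call:
{"api": "apply_moves", "payload": {"moves": [[0,0,0,0,0,0],[0,0,0,0,0,0]]}}

```text
time_s: 6.12
tool_pos: [0.476, 0.1007, 0.2054]
ee_rot: [-179.4, 0.5, 164.7]
force: [7.0, -19.7, 2.8]
opening: 0.264
grasp_force: 60.5
```

Run:
```python
from h import *
o=robot.get_obs();print(o['tool_pos'],o['force'])
im=robot.capture('wrist');cv2.imwrite('pics/w2.png',im[...,::-1])
```

```text
[0.47599408 0.10068141 0.20539633] [  7.0235     -19.67492742   2.84568031]
```

View pics/w2.png

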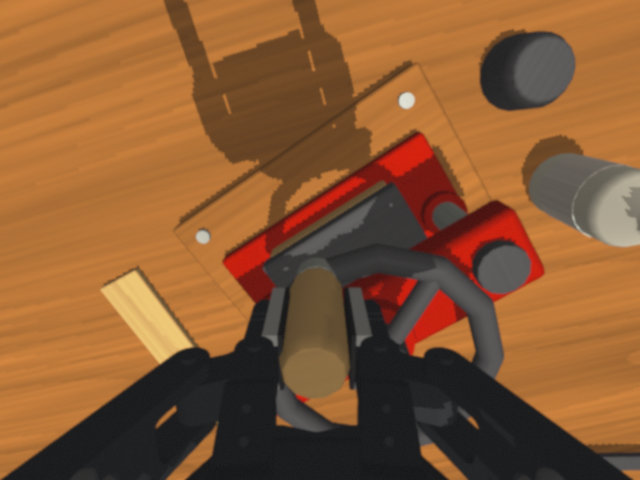

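The wheel is at its stop: the handle is still centred between the pads and the force holds at about 20 N with no motion. Next I back it off two turns.

Call:
{"api": "apply_moves", "payload": {"moves": [[0.28,-1.02,0,0,0,0],[0.78,-1.36,0,0,0,0],[1.11,-1.11,0,0,0,0],[1.36,-0.78,0,0,0,0],[1.51,-0.41,0,0,0,0]]}}

```text
time_s: 6.8
tool_pos: [0.5239, 0.0597, 0.2053]
ee_rot: [179.9, -0.1, 164.8]
force: [-3.5, 5.2, 7.8]
opening: 0.262
grasp_force: 61.4
```

Call:
{"api": "apply_moves", "payload": {"moves": [[1.57,0,0,0,0,0],[1.51,0.41,0,0,0,0],[1.36,0.78,0,0,0,0],[1.11,1.11,0,0,0,0],[0.78,1.36,0,0,0,0]]}}

```text
time_s: 7.42
tool_pos: [0.5879, 0.0946, 0.2054]
ee_rot: [-179.8, 0.0, 164.7]
force: [-2.6, -2.7, 7.4]
opening: 0.262
grasp_force: 61.3
```

Call:
{"api": "apply_moves", "payload": {"moves": [[0.41,1.51,0,0,0,0],[0,1.57,0,0,0,0],[-0.41,1.51,0,0,0,0],[-0.78,1.36,0,0,0,0],[-1.11,1.11,0,0,0,0]]}}

```text
time_s: 8.05
tool_pos: [0.57, 0.1664, 0.2054]
ee_rot: [179.9, 0.3, 164.8]
force: [4.3, -1.4, 4.3]
opening: 0.262
grasp_force: 61.0
```

Call:
{"api": "apply_moves", "payload": {"moves": [[-1.36,0.78,0,0,0,0],[-1.51,0.41,0,0,0,0],[-1.57,0,0,0,0,0],[-1.51,-0.41,0,0,0,0],[-1.36,-0.78,0,0,0,0]]}}

```text
time_s: 8.68
tool_pos: [0.4959, 0.1663, 0.2054]
ee_rot: [179.9, 0.2, 164.8]
force: [6.9, -2.2, 4.7]
opening: 0.264
grasp_force: 61.0
```

Call:
{"api": "apply_moves", "payload": {"moves": [[-1.11,-1.11,0,0,0,0],[-0.78,-1.36,0,0,0,0],[-0.41,-1.51,0,0,0,0],[0,-1.57,0,0,0,0],[0.41,-1.51,0,0,0,0]]}}

```text
time_s: 9.3
tool_pos: [0.4772, 0.0965, 0.2054]
ee_rot: [179.7, 0.1, 164.8]
force: [7.4, 8.2, 3.4]
opening: 0.266
grasp_force: 61.0
```

Call:
{"api": "apply_moves", "payload": {"moves": [[0.78,-1.36,0,0,0,0],[1.11,-1.11,0,0,0,0],[1.36,-0.78,0,0,0,0],[1.51,-0.41,0,0,0,0],[1.57,0,0,0,0,0]]}}

```text
time_s: 9.93
tool_pos: [0.539, 0.0592, 0.2053]
ee_rot: [180.0, -0.2, 164.8]
force: [-4.9, 4.1, 10.9]
opening: 0.262
grasp_force: 61.7
```

Call:
{"api": "apply_moves", "payload": {"moves": [[1.51,0.41,0,0,0,0],[1.36,0.78,0,0,0,0],[1.11,1.11,0,0,0,0],[0.78,1.36,0,0,0,0],[0.41,1.51,0,0,0,0]]}}

```text
time_s: 10.55
tool_pos: [0.5923, 0.1092, 0.2054]
ee_rot: [-179.8, 0.1, 164.7]
force: [0.7, -5.0, 6.5]
opening: 0.263
grasp_force: 61.2
```

Call:
{"api": "apply_moves", "payload": {"moves": [[0,1.57,0,0,0,0],[-0.41,1.51,0,0,0,0],[-0.78,1.36,0,0,0,0],[-1.11,1.11,0,0,0,0],[-1.36,0.78,0,0,0,0]]}}

```text
time_s: 11.18
tool_pos: [0.5558, 0.1745, 0.2054]
ee_rot: [179.9, 0.2, 164.8]
force: [5.1, -0.5, 5.5]
opening: 0.263
grasp_force: 61.1
```

Call:
{"api": "apply_moves", "payload": {"moves": [[-1.51,0.41,0,0,0,0],[-1.57,0,0,0,0,0],[-1.51,-0.41,0,0,0,0],[-1.36,-0.78,0,0,0,0],[-1.11,-1.11,0,0,0,0]]}}

```text
time_s: 11.8
tool_pos: [0.4849, 0.155, 0.2054]
ee_rot: [179.9, 0.2, 164.8]
force: [7.3, -0.9, 4.2]
opening: 0.265
grasp_force: 61.0
```

Call:
{"api": "apply_moves", "payload": {"moves": [[-0.78,-1.36,0,0,0,0],[-0.41,-1.51,0,0,0,0],[0,-1.57,0,0,0,0],[0,0,0,0,0,0],[0,0,0,0,0,0]]}}

```text
time_s: 12.42
tool_pos: [0.4737, 0.1097, 0.2054]
ee_rot: [-180.0, 0.3, 164.7]
force: [6.5, -2.5, 5.3]
opening: 0.263
grasp_force: 61.0
```

Call:
{"api": "apply_moves", "payload": {"moves": [[0.1,-0.5,0,0,0,0],[0.1,-0.4,0,0,0,0],[0,0,0,0,0,0],[0,0,0,0,0,0],[0,0,0,0,0,0]]}}

```text
time_s: 13.05
tool_pos: [0.4754, 0.1022, 0.2054]
ee_rot: [179.8, 0.2, 164.8]
force: [5.6, 2.5, 5.4]
opening: 0.264
grasp_force: 61.1
```

Run:
```python
from h import *
im=robot.capture('wrist');cv2.imwrite('pics/w3.png',im[...,::-1])
im=robot.capture('top');cv2.imwrite('pics/t3.png',im[...,::-1])
for n,z in(('glue',.07),('strip',.009),('pot',.0225)):
    for r in robot.search_frame('top',n)[:1]:print(n,np.round(r['point']),atz('top',r['point'],z).round(3))
```

```text
glue [270. 206.] [0.524 0.307 0.07 ]
strip [237. 387.] [ 0.595 -0.087  0.009]
pot [319. 216.] [0.415 0.299 0.022]
```

View pics/w3.png

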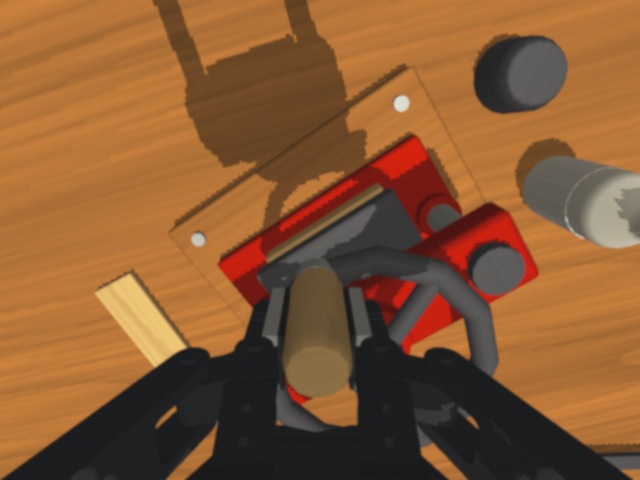

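The wrist view matches the view at the stop, with the handle between the pads and the bottle, weight and strip where they were. It needs a 2 mm nudge.

Call:
{"api": "apply_moves", "payload": {"moves": [[0.05,-0.2,0,0,0,0],[0,0,0,0,0,0],[0,0,0,0,0,0],[0,0,0,0,0,0]]}}

```text
time_s: 13.8
tool_pos: [0.4758, 0.1006, 0.2053]
ee_rot: [179.8, 0.1, 164.8]
force: [5.3, 5.3, 4.9]
opening: 0.261
grasp_force: 61.1
```

```bash
python3 -c "
from h import *
o=robot.get_obs();print(o['tool_pos'],o['force'],o['grasp_force']);print(robot.close_job())"
```

```text
[0.47583348 0.10061993 0.20533728] [5.33599212 5.25998167 4.93898479] 61.054893136024475
the job is handed in; nothing more can be done
None
```

I turned the wheel clockwise to its stop, backed it off two full turns (gripper within about 1 mm of its stop position), and handed the job in at about 14 s still gripping the handle (61 N); the bottle, strip and weight look unmoved, and the hand-in returned no verdict.

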